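Flip open the large fastener box

ROBOT

A 6-joint arm with a two-finger parallel gripper is mounted at the origin on a cart in front of the work surface, level with it; the furniture and walls round the work are solid. World frame = base frame: x ahead of the robot, y to its left, z up, the work surface at z = 0. Lengths are in m, angles in rad, forces in N, time in s.
With the tool pointing down it reaches from about 0.3 to 0.875 m from the base axis. Payload 6.4 kg.
Tool frame: the origin (TCP) lies between the finger pads; the fingertips stand 17 mm ahead of it and the grasp point (between the pads) lies 2 mm behind it (arm.tcp_to_tips is the distance from the TCP to the fingertips, in m); z points along the fingers, x is the direction in which the jaws open and shut, and the axes are right-handed (so a half turn about z gives the same grasp; the last joint's range is limited). The gripper opens to 85 mm and grips with 20 to 120 N. Pads are 22 mm wide; open, the fingers measure 114 mm over their backs; the gripper's body (76 mm by 85 mm) begins 54 mm behind the grasp point. The pads swing forward as they close: fully open they stand 13 mm farther back than shut.
Start: joints at [-1.484, 0.181, 1.607, -0, 1.354, -0.206], TCP at [0.166, -0.551, 0.248] pointing down, gripper open.
Joint ranges: [-2.99, 2.99], [-0.89, 2.07], [0.3, 2.58], [-1.14, 4.28], [0, 2.63], [-3.12, 3.12]. Speed limits (rad/s): [2.57, 2.57, 3.01, 3.14, 3.14, 3.14].

INTERFACE

Orientations are given as a 3x3 rotation matrix whose columns are the frame's x, y, z axes.
In Python, from workcell import arm, imaging, finish_job gives the robot as it stands. The module is installed in compiled form; this text tells all that it offers.
- The arm moves only by the tool arm_command, never from a script. Its arguments are lists of equal length, an entry for each row: "offset": the shift along the tool's x, y, z in units of 30 mm (1.0 is 30 mm), a list of three; "rotation": the turn, a rotation vector about the tool's x, y, z in units of 5 degrees (1.0 is 5 degrees), a list of three; "claw": the closure, from 0 (fully open) to 1 (shut). In form: {"offset": [[tx, ty, tz], ...], "rotation": [[wx, wy, wz], ...], "claw": [claw, ...]}. A call has 1 to 12 rows; each row shifts and turns the commanded pose from where the row before left it, along the tool's axes as they then stand; what a row does not reach is not made up. A row lasts 1/12 s, in which the tool goes at most 41.7 mm and 7.16 degrees, less where a joint would pass 70% of its speed; a pose out of reach is approached as far as the arm can. A call is refused whole if a number of a shift passes 1 or a number of a turn 1, either way. A call with a gripper value outside its range is refused whole. The fingers move at their own pace and stop on an object; "grip_force" is the grip in N (left out, the last holds). Time passes only in rows, so rows that do not move let the fingers close. It gives the time, the measured TCP pose, the force and the opening at its end, in the units of the state.
- arm.state(): the state, without advancing time (a new reading comes with each control period).
- imaging.read_camera(name): name is "scene" or "top" or "wrist"; returns a dict with "image" (384x512x3 uint8, blue, green, red), "vfov" (degrees; the focal length in pixels is half the picture's height over the tangent of half this angle, whatever the lens; pixels are square), "cx", "cy" (the principal point, pixels), "k1" (the pictures are not rectified: a ray, as slopes to the right and down, at radius r is drawn at 1 + k1 r^2 times it, then the intrinsics apply), "pose" (4x4, takes a point from camera to world coordinates); the wrist camera has in their place "mount" (4x4, takes a point from camera to tool coordinates, whose origin is the TCP and whose axes are the tool frame's). Camera axes: x right, y down, z forward; pixel columns grow to the right and rows downward; lengths in m; the calibration is good to about 2 mm. A picture is of the moment at which its call begins: read the wrist's pose just before it. There is no depth.
- finish_job(): hands the job in, once; it reports no verdict.
The state is a dict: "t": time; "joints": joint angles; "dq": joint speeds; "joint_efforts": joint torques, N m; "eef_pos": TCP position; "eef_rot": TCP orientation; "force": force on the tool from outside, world axes, zero at the start; "ft_torque": the same for the moment, N m; "gripper_width": opening from 0.0 (shut) to 1.0 (fully open).
Only numpy, scipy, OpenCV 4.12 (cv2) and the standard library are available. Lean on these libraries where they do the work, as an engineer would, in place of code of your own. Each camera call takes 0.05 s, during which the arm holds its last target.

TASK

Open the widest of the three lidded wooden boxes: with the fingertips push its lid up from under the overhanging front lip, steadily, until it tips past upright and stays leaning back by itself, then take the hand away. Do not pinch the lid or press on its top, do not fling it, and do not lift or shove the box. Leave the two smaller boxes shut and everything else where it is.

Things in the scene. Friction and masses are not known exactly. Their poses are not given: they have to be found in the camera images.
- large_box: large wooden fastener box, told by its width: 100 mm deep (its x), 150 mm wide (its y), 80 mm high (the two small boxes are 100 mm wide; otherwise alike, same wood; the three are shuffled). It stands loose on the bench and is heavy. Origin: centre of its underside; x points from its front to its back (hinge side), z up. A 10 mm high plinth sticks out 4 mm all round its foot. In front of the lip the bench is clear.
- large_hinge (a point): middle of this box's hinge line, at the top rear edge of the box, 80 mm above the bench and 50 mm behind the box's origin; the hinge line runs along the box's y. Two small brass stops stand up to 25 mm above it, just behind it.
- large_lip (a point): middle of the lower front edge of this box's lid; moves with the lid. The lid is a flat board 8 mm thick, 150 mm wide, 130 mm from hinge line to this edge; shut, it overhangs the box's front wall by 30 mm as a lip along its whole width, its underside 80 mm above the bench, with free room beneath it.
- large_lid (a joint): angle of this box's lid in rad: 0 shut (flat), 1.57 upright, 1.95 fully open against the hinge's stop. A free-swinging hinge without spring: let go before upright the lid falls shut, past upright it falls open and stays. The lid weighs about 0.15 kg: about 1 N at the lip lifts it.
- small_a_box: small wooden fastener box, told by its width: 100 mm deep (its x), 100 mm wide (its y), 80 mm high (the large box is 150 mm wide, the other small box 100 mm too; otherwise alike, same wood; the three are shuffled). It stands loose on the bench and is heavy. Origin: centre of its underside; x points from its front to its back (hinge side), z up. A 10 mm high plinth sticks out 4 mm all round its foot. In front of the lip the bench is clear.
- small_a_hinge (a point): middle of this box's hinge line, at the top rear edge of the box, 80 mm above the bench and 50 mm behind the box's origin; the hinge line runs along the box's y. Two small brass stops stand up to 25 mm above it, just behind it.
- small_a_lip (a point): middle of the lower front edge of this box's lid; moves with the lid. The lid is a flat board 8 mm thick, 100 mm wide, 130 mm from hinge line to this edge; shut, it overhangs the box's front wall by 30 mm as a lip along its whole width, its underside 80 mm above the bench, with free room beneath it.
- small_a_lid (a joint): angle of this box's lid in rad: 0 shut (flat), 1.57 upright, 1.95 fully open against the hinge's stop. A free-swinging hinge without spring: let go before upright the lid falls shut, past upright it falls open and stays. The lid weighs about 0.15 kg: about 1 N at the lip lifts it.
- small_b_box: small wooden fastener box, told by its width: 100 mm deep (its x), 100 mm wide (its y), 80 mm high (the large box is 150 mm wide, the other small box 100 mm too; otherwise alike, same wood; the three are shuffled). It stands loose on the bench and is heavy. Origin: centre of its underside; x points from its front to its back (hinge side), z up. A 10 mm high plinth sticks out 4 mm all round its foot. In front of the lip the bench is clear.
- small_b_hinge (a point): middle of this box's hinge line, at the top rear edge of the box, 80 mm above the bench and 50 mm behind the box's origin; the hinge line runs along the box's y. Two small brass stops stand up to 25 mm above it, just behind it.
- small_b_lip (a point): middle of the lower front edge of this box's lid; moves with the lid. The lid is a flat board 8 mm thick, 100 mm wide, 130 mm from hinge line to this edge; shut, it overhangs the box's front wall by 30 mm as a lip along its whole width, its underside 80 mm above the bench, with free room beneath it.
- small_b_lid (a joint): angle of this box's lid in rad: 0 shut (flat), 1.57 upright, 1.95 fully open against the hinge's stop. A free-swinging hinge without spring: let go before upright the lid falls shut, past upright it falls open and stays. The lid weighs about 0.15 kg: about 1 N at the lip lifts it.
- large_panel: raised dark panel, 4 mm thick, on the top face of the large box's lid; it begins 7 mm behind the lip's front edge and 8 mm in from the sides. Origin: on the hinge side, on the lid's top face.
- turnscrew: screwdriver with a wooden grip, 230 mm long, 27 mm thick, lying towards the robot between the middle and the right-hand box, its grip nearer the robot. A bystander; origin: centre of its underside.
- sheave: grooved wooden pulley wheel, 63 mm across, 22 mm high, lying at the back between the middle and the left-hand box. A bystander; origin: centre of its underside.
- gauge: wooden marking gauge, 210 mm long, 56 mm wide, 66 mm high, lying at the left. A bystander; origin: centre of its underside.
- brush: flat glue brush, 209 mm long, 48 mm wide, 16 mm high, lying at the right. A bystander; origin: centre of its underside.

How it is judged:
By the outcome, as a careful person would: the job done as asked, in the order asked, and still so for the second after the job is handed in, with the robot touching nothing.
It also fails if it takes over 38 s, if anything falls off the work surface, if the arm or the gripper's body presses on something with over 40 N, if the wrist force passes 120 N, or if a joint passes its speed limit or range.

## Working session

There is one attempt and no reset: what is moved stays moved. The work goes in short steps, Python scripts to look and compute and a tool call to move; the robot and the scene stay as the last step left them, time stands still between calls to the robot, and variables do not carry over. Pictures are saved under pics/ and viewed, and the job is handed in when it is done.

Besides the shell and the picture viewer there is one more tool, called after "Call:" by a JSON object that holds its "api" and its "payload", one argument or row to a line. arm_command: Moves the arm, as the interface text tells. Its arguments: {"type":"object","properties":{"offset":{"type":"array","items":{"type":"array","items":{"type":"number"}}},"rotation":{"type":"array","items":{"type":"array","items":{"type":"number"}}},"claw":{"type":"array","items":{"type":"number"}},"grip_force":{"type":"number"}},"required":["offset","rotation","claw"]}

```bash
mkdir -p pics; python3 - <<'E'
from workcell import arm, imaging
import cv2,numpy as np
print(arm.state())
for n in ("scene","top"):
    c=imaging.read_camera(n); cv2.imwrite(f"pics/{n}0.png",c["image"])
    print(n,c["vfov"],c["cx"],c["cy"],c["k1"],np.round(c["pose"],4).tolist())
    np.savez(f"{n}0.npz",**c)
E
```

```text
{'t': 0.0, 'joints': array([-1.48428521e+00,  1.81575570e-01,  1.60801340e+00,  1.55204804e-05,
        1.35378234e+00, -2.06282174e-01]), 'dq': array([ 7.28822993e-04,  1.52240075e-03, -3.33596508e-05,  1.40792409e-03,
       -8.96514309e-04,  8.91780155e-04]), 'joint_efforts': array([ 9.23700900e-04, -4.44865179e+01, -3.51333904e+01, -2.13350595e-04,
        9.09615046e-03,  1.53629122e-05]), 'eef_pos': array([ 0.16594593, -0.54998805,  0.2473621 ]), 'eef_rot': array([[ 2.88624427e-01, -9.57442385e-01, -1.38581959e-04],
       [-9.57440818e-01, -2.88624211e-01,  1.77331461e-03],
       [-1.73784468e-03, -3.79137888e-04, -9.99998418e-01]]), 'force': array([ 0.78210021,  0.11023344, -0.19671634]), 'ft_torque': array([ 0.00022736,  0.02165615, -0.04508841]), 'gripper_width': 1.0007513491439777}
scene 45.536899395636 260.17606876464674 194.21043885710782 -0.12004448695749789 [[-0.2913, -0.3705, 0.882, -1.0114], [-0.9565, 0.0948, -0.276, 0.4953], [0.0186, -0.924, -0.382, 0.7874], [0.0, 0.0, 0.0, 1.0]]
top 54.37175336767808 249.77294862790322 195.0574473355894 -0.03782324638487583 [[0.0134, -0.9866, 0.1628, 0.3966], [-0.9998, -0.0106, 0.018, 0.0006], [-0.0161, -0.163, -0.9865, 1.2536], [0.0, 0.0, 0.0, 1.0]]
```

View pics/top0.png

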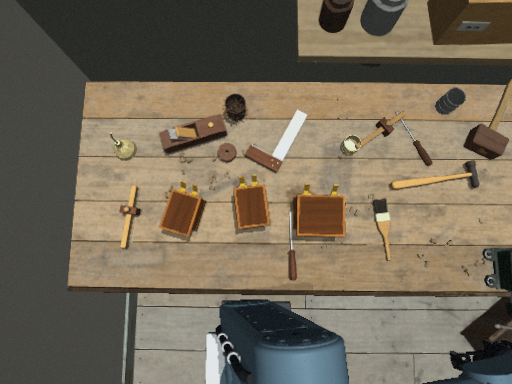

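View pics/scene0.png

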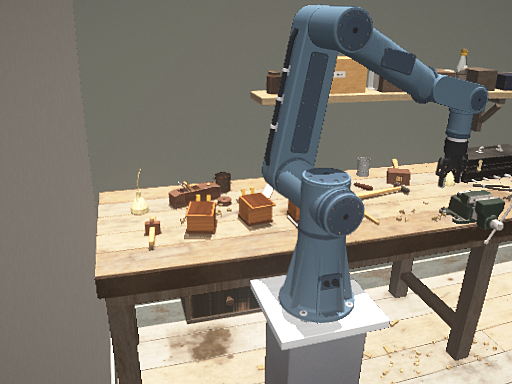

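The large box is the right-hand one in the top view (lid about x 296–346, y 193–237). The screwdriver lies along its left side, at about x 292. I'll measure the lid corners next.

```bash
cat > h.py <<'E'
import numpy as np,cv2
def ray(c,u,v):
    f=384/2/np.tan(np.radians(float(c["vfov"]))/2)
    xd,yd=(u-float(c["cx"]))/f,(v-float(c["cy"]))/f
    rd=np.hypot(xd,yd); r=rd
    for _ in range(30): r=rd/(1+float(c["k1"])*r*r)
    s=r/rd if rd>0 else 1
    return np.array([xd*s,yd*s,1.])
def onplane(c,u,v,z,pose=None):
    P=c["pose"] if pose is None else pose
    d=P[:3,:3]@ray(c,u,v); o=P[:3,3]
    return o+d*(z-o[2])/d[2]
E
python3 - <<'E'
from h import *
c=dict(np.load("top0.npz")); im=c["image"]
cv2.imwrite("pics/topz.png",cv2.resize(im[175:290,260:400],None,fx=5,fy=5,interpolation=cv2.INTER_CUBIC))
hsv=cv2.cvtColor(im,cv2.COLOR_BGR2HSV)
for p in [(320,215),(320,236),(298,215),(310,245),(320,195)]: print(p,hsv[p[1],p[0]])
E
```

```text
(320, 215) [ 12 180 105]
(320, 236) [ 13 117 105]
(298, 215) [ 14 176 194]
(310, 245) [ 18  87 159]
(320, 195) [ 15 162 173]
```

View pics/topz.png

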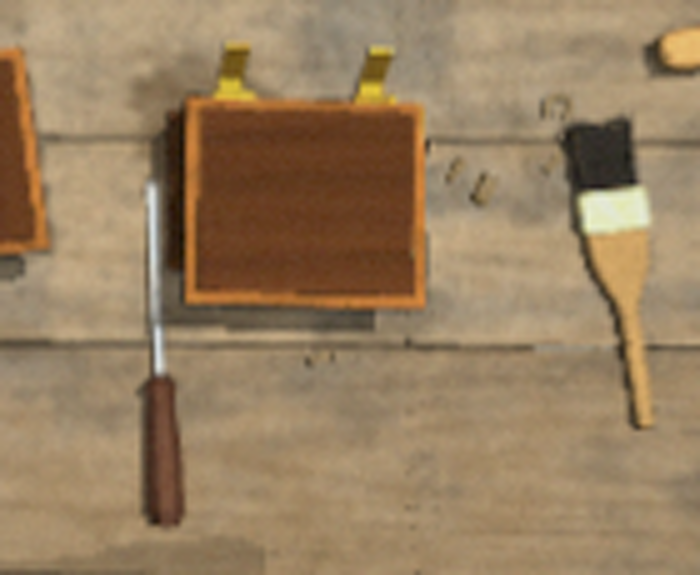

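Lid corners in the zoom are front-left (185,305), front-right (426,307), back-right (424,103) and back-left (188,99). The two brass stops are at the back, and the area in front is clear apart from the screwdriver at left.

```bash
python3 - <<'E'
from h import *
c=dict(np.load("top0.npz"))
def P(x,y,z): return onplane(c,(x+.5)/5-.5+260,(y+.5)/5-.5+175,z)
F=[P(185,305,.088),P(426,307,.088),P(424,103,.088),P(188,99,.088)]
for p in F: print(p.round(4))
print([np.linalg.norm(F[i]-F[(i+1)%4]).round(4) for i in range(4)])
ctr=sum(F)/4; print("ctr",ctr.round(4))
y=F[0]-F[1]+F[3]-F[2]; print("yaw",np.degrees(np.arctan2(-y[0],y[1])))
x=F[2]-F[1]+F[3]-F[0]; print("yawx",np.degrees(np.arctan2(x[1],x[0])))
for p in [(165,524),(165,376),(152,185),(140,520),(640,425),(580,245)]: print("scr/brush",P(*p,.01).round(3))
E
```

```text
[ 0.463 -0.125  0.088]
[ 0.4634 -0.2745  0.088 ]
[ 0.5917 -0.2767  0.088 ]
[ 0.5926 -0.1278  0.088 ]
[np.float64(0.1494), np.float64(0.1283), np.float64(0.1489), np.float64(0.1296)]
ctr [ 0.5277 -0.201   0.088 ]
yaw -0.10862279364432814
yawx -1.0945040803474964
scr/brush [ 0.325 -0.12   0.01 ]
scr/brush [ 0.421 -0.12   0.01 ]
scr/brush [ 0.547 -0.112  0.01 ]
scr/brush [ 0.328 -0.103  0.01 ]
scr/brush [ 0.392 -0.432  0.01 ]
scr/brush [ 0.51  -0.397  0.01 ]
```

```bash
cat >> h.py <<'E'
from scipy.spatial.transform import Rotation as Rn
def Rt(a,yaw=0):
    a,yw=np.radians(a),np.radians(yaw)
    z=np.array([np.cos(a)*np.cos(yw),np.cos(a)*np.sin(yw),-np.sin(a)])
    x=np.array([np.sin(yw),-np.cos(yw),0]); return np.c_[x,np.cross(z,x),z]
def plan(s,p,R,n):
    R0=np.array(s["eef_rot"]);p0=np.array(s["eef_pos"])
    w=Rn.from_matrix(R0.T@R).as_rotvec(degrees=True)
    print("total shift in tool units",(R0.T@(np.array(p)-p0)/.03).round(2),"total turn units",(w/5).round(2))
    d=(np.array(p)-p0)/n; Rc=R0.copy()
    for i in range(n):
        print((Rc.T@d/.03).round(2).tolist(),(w/5/n).round(2).tolist()); Rc=Rc@Rn.from_rotvec(w/n,degrees=True).as_matrix()
E
python3 - <<'E'
from h import *
from workcell import arm
s=arm.state()
plan(s,[.37,-.2,.25],Rt(30),16)
E
```

```text
total shift in tool units [-9.21 -9.88 -0.07] total turn units [11.91  1.77  3.03]
[-0.58, -0.62, -0.0] [0.74, 0.11, 0.19]
[-0.59, -0.61, 0.03] [0.74, 0.11, 0.19]
[-0.6, -0.59, 0.06] [0.74, 0.11, 0.19]
[-0.61, -0.58, 0.1] [0.74, 0.11, 0.19]
[-0.62, -0.56, 0.13] [0.74, 0.11, 0.19]
[-0.63, -0.54, 0.16] [0.74, 0.11, 0.19]
[-0.64, -0.52, 0.19] [0.74, 0.11, 0.19]
[-0.65, -0.5, 0.21] [0.74, 0.11, 0.19]
[-0.66, -0.47, 0.24] [0.74, 0.11, 0.19]
[-0.67, -0.44, 0.26] [0.74, 0.11, 0.19]
[-0.68, -0.42, 0.28] [0.74, 0.11, 0.19]
[-0.69, -0.39, 0.3] [0.74, 0.11, 0.19]
[-0.7, -0.35, 0.32] [0.74, 0.11, 0.19]
[-0.71, -0.32, 0.33] [0.74, 0.11, 0.19]
[-0.71, -0.29, 0.35] [0.74, 0.11, 0.19]
[-0.72, -0.25, 0.36] [0.74, 0.11, 0.19]
```

Call:
{"api": "arm_command", "payload": {
  "offset": [
    [-0.77,-0.82,0],
    [-0.77,-0.82,0],
    [-0.77,-0.82,0],
    [-0.77,-0.82,0],
    [-0.77,-0.82,0],
    [-0.77,-0.82,0],
    [-0.77,-0.82,0],
    [-0.77,-0.82,0],
    [-0.77,-0.82,0],
    [-0.77,-0.82,0],
    [-0.77,-0.82,0],
    [-0.77,-0.82,0]
  ],
  "rotation": [
    [0,0,0.28],
    [0,0,0.28],
    [0,0,0.28],
    [0,0,0.28],
    [0,0,0.28],
    [0,0,0.28],
    [0,0,0.28],
    [0,0,0.28],
    [0,0,0.28],
    [0,0,0.28],
    [0,0,0.28],
    [0,0,0.28]
  ],
  "claw": [1,1,1,1,1,1,1,1,1,1,1,1]
}}

```text
t: 1.1
eef_pos: [0.4135, -0.2297, 0.2481]
eef_rot: [[-0.002, -1.0, -0.0], [-1.0, 0.002, 0.0], [-0.0, 0.0, -1.0]]
force: [0.2, -0.6, -0.0]
gripper_width: -0.002
```

Call:
{"api": "arm_command", "payload": {
  "offset": [
    [-0.5,0.7,0],
    [-0.5,0.7,0],
    [0,0,0],
    [0,0,0],
    [0,0,0],
    [0,0,0],
    [0,0,0],
    [0,0,0],
    [0,0,0],
    [0,0,0],
    [0,0,0],
    [0,0,0]
  ],
  "rotation": [
    [1,0,0],
    [1,0,0],
    [1,0,0],
    [1,0,0],
    [1,0,0],
    [1,0,0],
    [1,0,0],
    [1,0,0],
    [1,0,0],
    [1,0,0],
    [1,0,0],
    [1,0,0]
  ],
  "claw": [1,1,1,1,1,1,1,1,1,1,1,1]
}}

```text
t: 2.1
eef_pos: [0.3708, -0.2016, 0.2468]
eef_rot: [[-0.002, -0.496, 0.868], [-1.0, -0.002, -0.003], [0.003, -0.868, -0.496]]
force: [0.2, -0.6, -1.1]
gripper_width: 0.001
```

```bash
python3 - <<'E'
from h import *
from workcell import arm,imaging
s=arm.state(); print(s["joints"].round(3),s["eef_pos"].round(4),s["eef_rot"].round(3).tolist(),s["force"],arm.tcp_to_tips)
for n in("wrist","top"):
    c=imaging.read_camera(n); np.savez(n+"1.npz",**c); cv2.imwrite(f"pics/{n}1.png",c["image"])
    if n=="wrist": print(np.round(c["mount"],4).tolist(),c["vfov"])
E
```

```text
[-1.617 -0.591  2.565  1.074  1.409 -0.377] [ 0.3708 -0.2016  0.2468] [[-0.002, -0.496, 0.868], [-1.0, -0.002, -0.003], [0.003, -0.868, -0.496]] [ 0.24272496 -0.5844419  -1.11922394] 0.017
[[1.0, -0.0002, -0.0001, 0.0011], [0.0002, 0.9491, 0.3149, -0.0794], [0.0, -0.3149, 0.9491, -0.1256], [0.0, 0.0, 0.0, 1.0]] 68.96588973961529
```

View pics/wrist1.png

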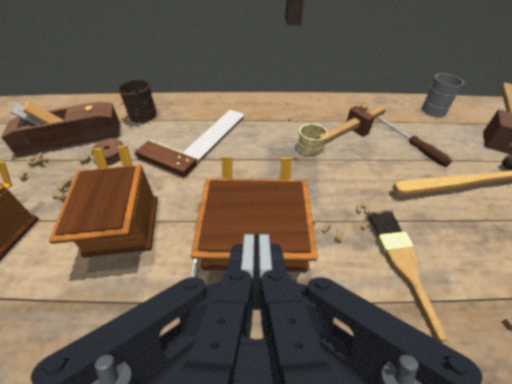

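View pics/top1.png

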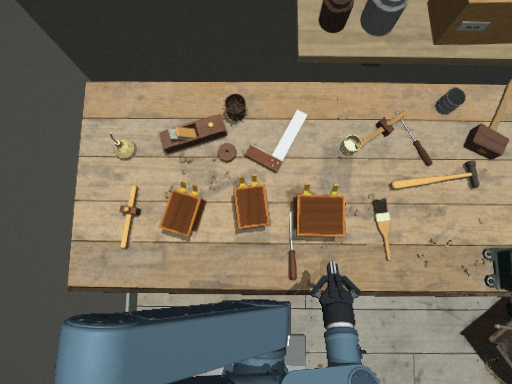

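Call:
{"api": "arm_command", "payload": {
  "offset": [
    [0,-0.21,0.38],
    [0,-0.21,0.38],
    [0,-0.21,0.38],
    [0,0.62,0.35],
    [0,0.62,0.35],
    [0,0.62,0.35],
    [0,0.62,0.35],
    [0,0.62,0.35],
    [0,0.62,0.35],
    [0,0.5,0.3],
    [0,0,0],
    [0,0,0]
  ],
  "rotation": [
    [0,0,0],
    [0,0,0],
    [0,0,0],
    [0,0,0],
    [0,0,0],
    [0,0,0],
    [0,0,0],
    [0,0,0],
    [0,0,0],
    [0,0,0],
    [0,0,0],
    [0,0,0]
  ],
  "claw": [1,1,1,1,1,1,1,1,1,1,1,1]
}}

```text
t: 3.2
eef_pos: [0.4094, -0.2005, 0.0995]
eef_rot: [[0.002, -0.501, 0.865], [-1.0, 0.003, 0.004], [-0.004, -0.865, -0.501]]
force: [-0.7, -1.0, -0.2]
gripper_width: -0.005
```

```bash
python3 - <<'E'
from h import *
from workcell import arm,imaging
s=arm.state(); print(s["joints"].round(3),s["eef_pos"].round(4),s["eef_rot"].round(3).tolist(),s["force"])
for n in("wrist","top"):
    c=imaging.read_camera(n); cv2.imwrite(f"pics/{n}2.png",c["image"])
E
```

```text
[-1.427  0.14   2.526  1.429  1.046 -1.014] [ 0.4094 -0.2005  0.0995] [[0.002, -0.501, 0.865], [-1.0, 0.003, 0.004], [-0.004, -0.865, -0.501]] [-0.69039897 -1.00678647 -0.2116272 ]
```

View pics/wrist2.png

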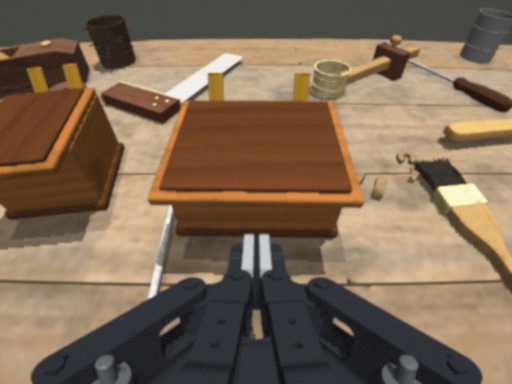

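View pics/top2.png

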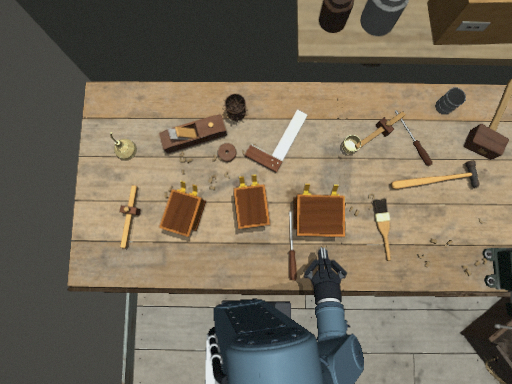

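Call:
{"api": "arm_command", "payload": {
  "offset": [
    [0,0.33,0.19],
    [0,0.33,0.19],
    [0,0.33,0.19],
    [0,0.33,0.19],
    [0,0,0],
    [0,0,0]
  ],
  "rotation": [
    [0,0,0],
    [0,0,0],
    [0,0,0],
    [0,0,0],
    [0,0,0],
    [0,0,0]
  ],
  "claw": [1,1,1,1,1,1]
}}

```text
t: 3.8
eef_pos: [0.4093, -0.202, 0.0554]
eef_rot: [[0.0, -0.5, 0.866], [-1.0, -0.001, -0.001], [0.001, -0.866, -0.5]]
force: [0.2, -0.6, -0.2]
gripper_width: -0.001
```

```bash
python3 - <<'E'
from h import *
from workcell import arm,imaging
s=arm.state(); print(s["joints"].round(3),s["eef_pos"].round(4),s["eef_rot"].round(3).tolist(),s["force"])
for n in("wrist","scene"):
    c=imaging.read_camera(n); cv2.imwrite(f"pics/{n}3.png",c["image"])
E
```

```text
[-1.429  0.36   2.489  1.54   1.031 -1.234] [ 0.4093 -0.202   0.0554] [[0.0, -0.5, 0.866], [-1.0, -0.001, -0.001], [0.001, -0.866, -0.5]] [ 0.16470837 -0.55263152 -0.24753094]
```

View pics/wrist3.png

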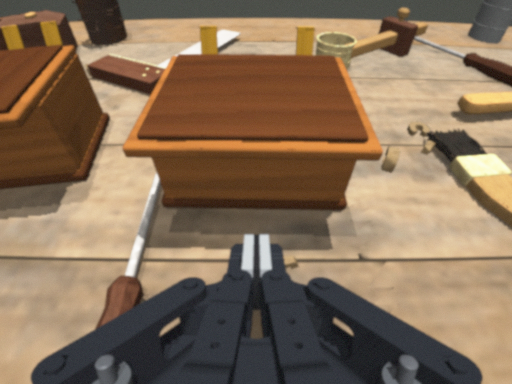

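View pics/scene3.png

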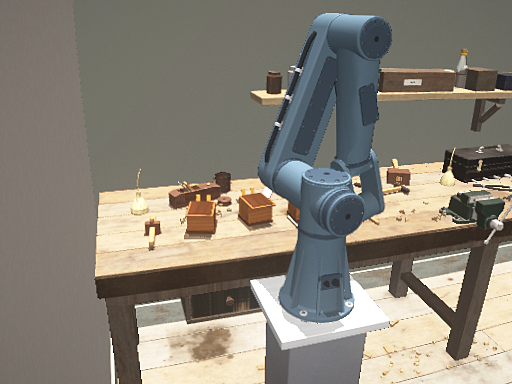

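The tips are at about (257,236), below and in front of the lip, which runs from about (126,150) to (381,155). I'll cross-check the lip position with the wrist view.

```bash
python3 - <<'E'
from h import *
from workcell import arm,imaging
s=arm.state()
c=imaging.read_camera("wrist")
T=np.eye(4);T[:3,:3]=s["eef_rot"];T[:3,3]=s["eef_pos"];P=T@c["mount"]
for uv in [(122,148),(126,155),(382,152),(380,160)]:
    print(uv,onplane(c,*uv,.088,P).round(4),onplane(c,*uv,.08,P).round(4))
for uv in [(165,203),(345,205)]: print("plinth bottom",onplane(c,*uv,.0,P).round(4))
E
```

```text
(122, 148) [ 0.4623 -0.1276  0.088 ] [ 0.4721 -0.1216  0.08  ]
(126, 155) [ 0.4562 -0.1318  0.088 ] [ 0.4656 -0.1261  0.08  ]
(382, 152) [ 0.4591 -0.2729  0.088 ] [ 0.4687 -0.2785  0.08  ]
(380, 160) [ 0.4524 -0.2697  0.088 ] [ 0.4615 -0.2751  0.08  ]
plinth bottom [ 0.4951 -0.1237  0.    ]
plinth bottom [ 0.4931 -0.2805  0.    ]
```

Call:
{"api": "arm_command", "payload": {
  "offset": [
    [0,-0.15,0.265],
    [0,-0.15,0.265],
    [0,-0.15,0.265],
    [0,-0.15,0.265],
    [0,-0.15,0.265],
    [0,-0.15,0.265],
    [0,0,0],
    [0,0,0]
  ],
  "rotation": [
    [0,0,0],
    [0,0,0],
    [0,0,0],
    [0,0,0],
    [0,0,0],
    [0,0,0],
    [0,0,0],
    [0,0,0]
  ],
  "claw": [1,1,1,1,1,1,1,1]
}}

```text
t: 4.62
eef_pos: [0.4642, -0.2013, 0.0547]
eef_rot: [[0.001, -0.499, 0.866], [-1.0, -0.002, 0.0], [0.002, -0.866, -0.499]]
force: [-0.9, 0.5, 0.7]
gripper_width: 0.002
```

```bash
python3 - <<'E'
from h import *
from workcell import arm,imaging
s=arm.state(); print(s["joints"].round(3),s["eef_pos"].round(4),s["eef_rot"].round(3).tolist(),s["force"])
for n in("wrist",):
    c=imaging.read_camera(n); cv2.imwrite(f"pics/{n}4.png",c["image"])
E
```

```text
[-1.207  0.39   2.406  1.719  0.959 -1.177] [ 0.4642 -0.2013  0.0547] [[0.001, -0.499, 0.866], [-1.0, -0.002, 0.0], [0.002, -0.866, -0.499]] [-0.94500537  0.50709057  0.71967955]
```

View pics/wrist4.png

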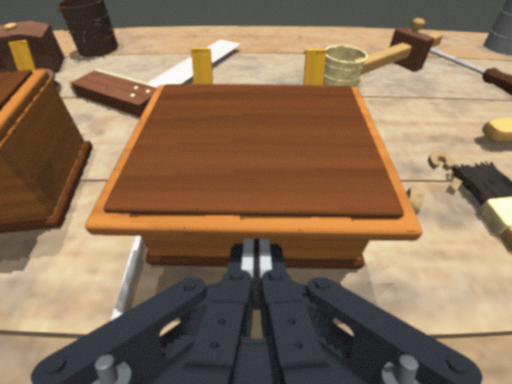

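```bash
cat > arc.py <<'E'
from h import *
from workcell import arm
import sys
def arc(t0,t1,n,r=.112):
    s=arm.state(); R=np.array(s["eef_rot"]); p=np.array(s["eef_pos"])
    print(p.round(4),s["force"].round(2),s["joints"].round(2))
    C=lambda t: np.array([.593-r*np.cos(t)-.019,-.201,.08+r*np.sin(t)+.001])
    for i in range(1,n+1):
        t=np.radians(t0+(t1-t0)*i/n); q=C(t); d=R.T@(q-p)/.03; p=q
        print((d).round(3).tolist(), q.round(4))
if __name__=="__main__": arc(*map(float,sys.argv[1:3]),int(sys.argv[3]))
E
python3 arc.py -13 12 12
```

```text
[ 0.4638 -0.2012  0.0545] [-0.68 -0.29  0.23] [-1.21  0.39  2.41  1.72  0.96 -1.18]
[-0.007, -0.157, -0.083] [ 0.464  -0.201   0.0598]
[0.0, -0.104, -0.087] [ 0.4633 -0.201   0.0638]
[0.0, -0.107, -0.083] [ 0.4628 -0.201   0.0678]
[0.0, -0.11, -0.079] [ 0.4624 -0.201   0.0719]
[0.0, -0.113, -0.075] [ 0.4621 -0.201   0.076 ]
[0.0, -0.116, -0.071] [ 0.462 -0.201  0.08 ]
[0.0, -0.118, -0.067] [ 0.462  -0.201   0.0841]
[0.0, -0.121, -0.062] [ 0.4622 -0.201   0.0882]
[0.0, -0.123, -0.058] [ 0.4626 -0.201   0.0922]
[0.0, -0.125, -0.053] [ 0.463  -0.201   0.0963]
[0.0, -0.127, -0.049] [ 0.4637 -0.201   0.1003]
[0.0, -0.128, -0.044] [ 0.4644 -0.201   0.1043]
```

Call:
{"api": "arm_command", "payload": {
  "offset": [
    [0,-0.12,-0.07],
    [0,-0.12,-0.07],
    [0,-0.12,-0.07],
    [0,-0.12,-0.07],
    [0,-0.12,-0.07],
    [0,-0.12,-0.07],
    [0,-0.12,-0.07],
    [0,-0.12,-0.06],
    [0,-0.12,-0.06],
    [0,-0.13,-0.05],
    [0,-0.13,-0.05],
    [0,-0.13,-0.05]
  ],
  "rotation": [
    [0,0,0],
    [0,0,0],
    [0,0,0],
    [0,0,0],
    [0,0,0],
    [0,0,0],
    [0,0,0],
    [0,0,0],
    [0,0,0],
    [0,0,0],
    [0,0,0],
    [0,0,0]
  ],
  "claw": [1,1,1,1,1,1,1,1,1,1,1,1]
}}

```text
t: 5.67
eef_pos: [0.4662, -0.2013, 0.1039]
eef_rot: [[-0.0, -0.5, 0.866], [-1.0, 0.0, -0.0], [-0.0, -0.866, -0.5]]
force: [-0.8, 0.4, 0.7]
gripper_width: -0.003
```

```bash
python3 - <<'E'
from h import *
from workcell import arm,imaging
for n in("wrist",):
    c=imaging.read_camera(n); cv2.imwrite(f"pics/{n}5.png",c["image"])
E
python3 arc.py 12 42 12
```

```text
[ 0.4665 -0.2015  0.1045] [-0.07 -0.23  0.27] [-1.2   0.18  2.44  1.6   0.94 -0.96]
[-0.016, -0.115, -0.101] [ 0.4656 -0.201   0.109 ]
[0.0, -0.158, -0.04] [ 0.4669 -0.201   0.1137]
[0.0, -0.159, -0.033] [ 0.4684 -0.201   0.1184]
[0.0, -0.161, -0.026] [ 0.4702 -0.201   0.123 ]
[0.0, -0.162, -0.019] [ 0.4721 -0.201   0.1274]
[0.0, -0.162, -0.012] [ 0.4742 -0.201   0.1318]
[0.0, -0.163, -0.005] [ 0.4765 -0.201   0.1362]
[0.0, -0.163, 0.002] [ 0.479  -0.201   0.1404]
[0.0, -0.163, 0.009] [ 0.4817 -0.201   0.1444]
[0.0, -0.162, 0.016] [ 0.4846 -0.201   0.1484]
[0.0, -0.161, 0.023] [ 0.4876 -0.201   0.1522]
[0.0, -0.16, 0.03] [ 0.4908 -0.201   0.1559]
```

View pics/wrist5.png

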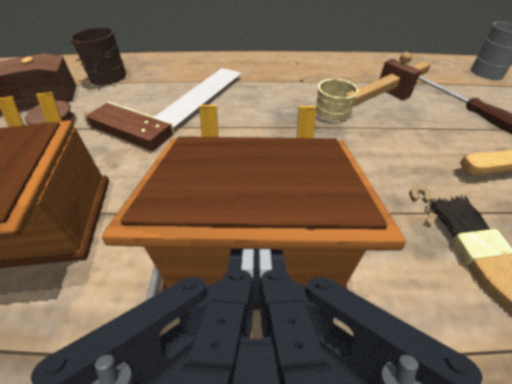

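The lip (lower edge at y≈246) now covers the fingertips, so they're under it. Continuing along the arc.

Call:
{"api": "arm_command", "payload": {
  "offset": [
    [0,-0.15,-0.05],
    [0,-0.16,-0.04],
    [0,-0.16,-0.03],
    [0,-0.16,-0.03],
    [0,-0.16,-0.02],
    [0,-0.16,-0.01],
    [0,-0.16,-0.01],
    [0,-0.16,0],
    [0,-0.16,0],
    [0,-0.16,0.01],
    [0,-0.16,0.02],
    [0,-0.16,0.03]
  ],
  "rotation": [
    [0,0,0],
    [0,0,0],
    [0,0,0],
    [0,0,0],
    [0,0,0],
    [0,0,0],
    [0,0,0],
    [0,0,0],
    [0,0,0],
    [0,0,0],
    [0,0,0],
    [0,0,0]
  ],
  "claw": [1,1,1,1,1,1,1,1,1,1,1,1]
}}

```text
t: 6.72
eef_pos: [0.4917, -0.2014, 0.1555]
eef_rot: [[-0.0, -0.5, 0.866], [-1.0, 0.0, -0.0], [-0.0, -0.866, -0.5]]
force: [0.2, -0.1, -1.1]
gripper_width: 0.002
```

```bash
python3 - <<'E'
from h import *
from workcell import arm,imaging
for n in("wrist",):
    c=imaging.read_camera(n); cv2.imwrite(f"pics/{n}6.png",c["image"])
E
python3 arc.py 42 70 12
```

```text
[ 0.4922 -0.2017  0.1563] [-0.52 -0.18  0.07] [-1.11  0.02  2.4   1.52  0.89 -0.71]
[-0.024, -0.114, -0.002] [ 0.4939 -0.201   0.1593]
[0.0, -0.146, 0.041] [ 0.4971 -0.201   0.1625]
[0.0, -0.145, 0.047] [ 0.5005 -0.201   0.1655]
[0.0, -0.143, 0.053] [ 0.504  -0.201   0.1684]
[0.0, -0.14, 0.058] [ 0.5076 -0.201   0.1712]
[0.0, -0.138, 0.064] [ 0.5114 -0.201   0.1739]
[0.0, -0.135, 0.07] [ 0.5152 -0.201   0.1763]
[0.0, -0.132, 0.075] [ 0.5191 -0.201   0.1786]
[0.0, -0.129, 0.08] [ 0.5232 -0.201   0.1808]
[0.0, -0.126, 0.086] [ 0.5273 -0.201   0.1828]
[0.0, -0.122, 0.091] [ 0.5314 -0.201   0.1846]
[0.0, -0.118, 0.095] [ 0.5357 -0.201   0.1862]
```

View pics/wrist6.png

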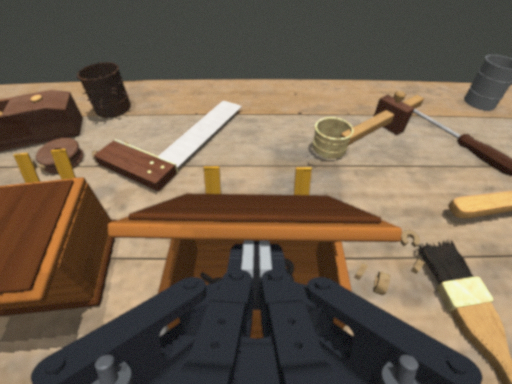

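The lid is lifting: its front edge now runs along y≈230 and the box interior shows below it. No unusual force. Continuing.

Call:
{"api": "arm_command", "payload": {
  "offset": [
    [0,-0.12,0.02],
    [0,-0.14,0.04],
    [0,-0.14,0.05],
    [0,-0.14,0.05],
    [0,-0.14,0.06],
    [0,-0.14,0.06],
    [0,-0.13,0.07],
    [0,-0.13,0.07],
    [0,-0.13,0.08],
    [0,-0.13,0.08],
    [0,-0.12,0.09],
    [0,-0.12,0.09]
  ],
  "rotation": [
    [0,0,0],
    [0,0,0],
    [0,0,0],
    [0,0,0],
    [0,0,0],
    [0,0,0],
    [0,0,0],
    [0,0,0],
    [0,0,0],
    [0,0,0],
    [0,0,0],
    [0,0,0]
  ],
  "claw": [1,1,1,1,1,1,1,1,1,1,1,1]
}}

```text
t: 7.77
eef_pos: [0.5353, -0.2014, 0.1849]
eef_rot: [[-0.0, -0.5, 0.866], [-1.0, 0.0, -0.0], [-0.0, -0.866, -0.5]]
force: [-0.1, -0.4, 0.0]
gripper_width: -0.005
```

```bash
python3 - <<'E'
from h import *
from workcell import arm,imaging
for n in("wrist",):
    c=imaging.read_camera(n); cv2.imwrite(f"pics/{n}7.png",c["image"])
E
python3 arc.py 70 92 12
```

```text
[ 0.5358 -0.2016  0.1854] [-0.27  0.6   1.4 ] [-0.99  0.01  2.32  1.52  0.81 -0.58]
[-0.02, -0.112, 0.062] [ 0.5391 -0.201   0.1874]
[-0.0, -0.088, 0.081] [ 0.5425 -0.201   0.1885]
[-0.0, -0.085, 0.084] [ 0.546  -0.201   0.1894]
[-0.0, -0.082, 0.087] [ 0.5494 -0.201   0.1903]
[-0.0, -0.079, 0.089] [ 0.5529 -0.201   0.191 ]
[-0.0, -0.077, 0.092] [ 0.5565 -0.201   0.1916]
[-0.0, -0.074, 0.094] [ 0.56   -0.201   0.1921]
[-0.0, -0.071, 0.096] [ 0.5636 -0.201   0.1925]
[-0.0, -0.067, 0.099] [ 0.5672 -0.201   0.1928]
[-0.0, -0.064, 0.101] [ 0.5707 -0.201   0.193 ]
[-0.0, -0.061, 0.103] [ 0.5743 -0.201   0.193 ]
[-0.0, -0.058, 0.105] [ 0.5779 -0.201   0.1929]
```

View pics/wrist7.png

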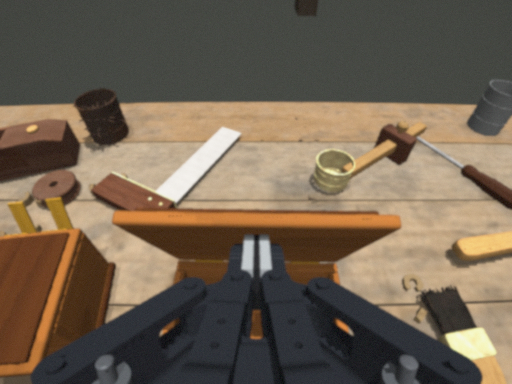

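The lid is at about 65–70°: its underside is visible and the tips press on it near (257,240). I'll take it past upright slowly.

Call:
{"api": "arm_command", "payload": {
  "offset": [
    [0,-0.1,0.07],
    [0,-0.09,0.08],
    [0,-0.09,0.08],
    [0,-0.08,0.09],
    [0,-0.08,0.09],
    [0,-0.08,0.09],
    [0,-0.07,0.09],
    [0,-0.07,0.1],
    [0,-0.07,0.1],
    [0,-0.06,0.1],
    [0,-0.06,0.1],
    [0,-0.06,0.1]
  ],
  "rotation": [
    [0,0,0],
    [0,0,0],
    [0,0,0],
    [0,0,0],
    [0,0,0],
    [0,0,0],
    [0,0,0],
    [0,0,0],
    [0,0,0],
    [0,0,0],
    [0,0,0],
    [0,0,0]
  ],
  "claw": [1,1,1,1,1,1,1,1,1,1,1,1]
}}

```text
t: 8.82
eef_pos: [0.5772, -0.2014, 0.192]
eef_rot: [[-0.0, -0.5, 0.866], [-1.0, 0.0, -0.0], [-0.0, -0.866, -0.5]]
force: [0.3, -0.0, -0.2]
gripper_width: -0.003
```

```bash
python3 - <<'E'
from h import *
from workcell import arm,imaging
for n in("wrist",):
    c=imaging.read_camera(n); cv2.imwrite(f"pics/{n}8.png",c["image"])
E
python3 arc.py 92 109 12
```

```text
[ 0.5775 -0.2015  0.1922] [ 0.44  0.58 -0.48] [-0.89  0.07  2.23  1.56  0.74 -0.54]
[-0.018, -0.069, 0.08] [ 0.5807 -0.201   0.1928]
[-0.0, -0.04, 0.083] [ 0.5834 -0.201   0.1926]
[-0.0, -0.038, 0.084] [ 0.5862 -0.201   0.1923]
[-0.0, -0.036, 0.085] [ 0.5889 -0.201   0.192 ]
[-0.0, -0.034, 0.086] [ 0.5917 -0.201   0.1916]
[-0.0, -0.032, 0.087] [ 0.5944 -0.201   0.1911]
[-0.0, -0.03, 0.087] [ 0.5971 -0.201   0.1906]
[-0.0, -0.028, 0.088] [ 0.5998 -0.201   0.19  ]
[-0.0, -0.025, 0.089] [ 0.6025 -0.201   0.1893]
[-0.0, -0.023, 0.089] [ 0.6052 -0.201   0.1886]
[-0.0, -0.021, 0.09] [ 0.6078 -0.201   0.1878]
[-0.0, -0.019, 0.09] [ 0.6105 -0.201   0.1869]
```

View pics/wrist8.png

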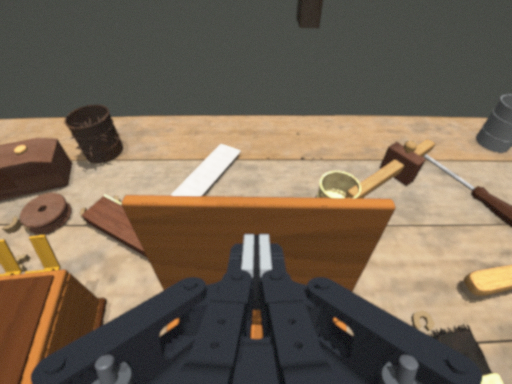

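About upright. Continuing gently, stopping short of the hinge stop.

Call:
{"api": "arm_command", "payload": {
  "offset": [
    [0,-0.06,0.08],
    [0,-0.04,0.08],
    [0,-0.04,0.08],
    [0,-0.04,0.08],
    [0,-0.03,0.08],
    [0,-0.03,0.08],
    [0,-0.03,0.08],
    [0,-0.03,0.08],
    [0,-0.03,0.08],
    [0,-0.02,0.08],
    [0,0,0],
    [0,0,0]
  ],
  "rotation": [
    [0,0,0],
    [0,0,0],
    [0,0,0],
    [0,0,0],
    [0,0,0],
    [0,0,0],
    [0,0,0],
    [0,0,0],
    [0,0,0],
    [0,0,0],
    [0,0,0],
    [0,0,0]
  ],
  "claw": [1,1,1,1,1,1,1,1,1,1,1,1]
}}

```text
t: 9.87
eef_pos: [0.6029, -0.2013, 0.189]
eef_rot: [[-0.0, -0.5, 0.866], [-1.0, 0.0, -0.0], [-0.0, -0.866, -0.5]]
force: [1.1, -0.7, -0.6]
gripper_width: -0.003
```

```bash
python3 - <<'E'
from h import *
from workcell import arm,imaging
s=arm.state();print(s["eef_pos"],s["force"])
for n in("wrist",):
    c=imaging.read_camera(n); cv2.imwrite(f"pics/{n}9.png",c["image"])
E
```

```text
[ 0.60294779 -0.20131298  0.18900497] [ 1.11353841 -0.68973653 -0.61875566]
```

View pics/wrist9.png

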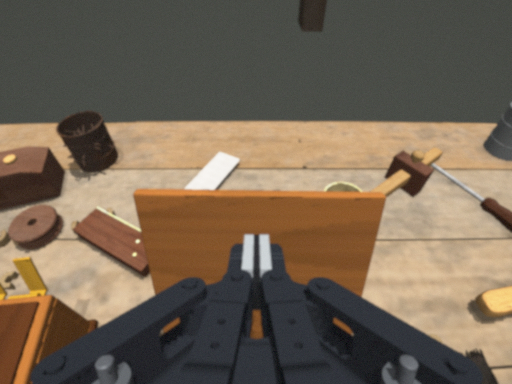

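Call:
{"api": "arm_command", "payload": {
  "offset": [
    [0,0,-0.1],
    [0,0,-0.15],
    [0,0,-0.2],
    [0,0,-0.3],
    [0,0,-0.4],
    [0,0,-0.5],
    [0,0,-0.6],
    [0,0,-0.6],
    [0,0,-0.6],
    [0,0,-0.4],
    [0,0,0],
    [0,0,0]
  ],
  "rotation": [
    [0,0,0],
    [0,0,0],
    [0,0,0],
    [0,0,0],
    [0,0,0],
    [0,0,0],
    [0,0,0],
    [0,0,0],
    [0,0,0],
    [0,0,0],
    [0,0,0],
    [0,0,0]
  ],
  "claw": [1,1,1,1,1,1,1,1,1,1,1,1]
}}

```text
t: 10.92
eef_pos: [0.5025, -0.2022, 0.2475]
eef_rot: [[-0.002, -0.499, 0.866], [-1.0, -0.001, -0.003], [0.002, -0.866, -0.499]]
force: [-0.3, 0.2, -0.2]
gripper_width: 0.001
```

```bash
python3 - <<'E'
from h import *
from workcell import arm,imaging
s=arm.state();print(s["eef_pos"],s["force"],s["joints"].round(2))
a=None
for n in("wrist","top"):
    c=imaging.read_camera(n); cv2.imwrite(f"pics/{n}10.png",c["image"]); np.savez(n+"10.npz",**c)
z=cv2.resize(c["image"][150:300,150:400],None,fx=3,fy=3,interpolation=cv2.INTER_CUBIC); cv2.imwrite("pics/top10z.png",z)
E
```

```text
[ 0.50254527 -0.20217458  0.24754611] [-0.3099668   0.17545761 -0.21744921] [-1.08 -0.24  2.36  1.3   0.91 -0.32]
```

View pics/wrist10.png

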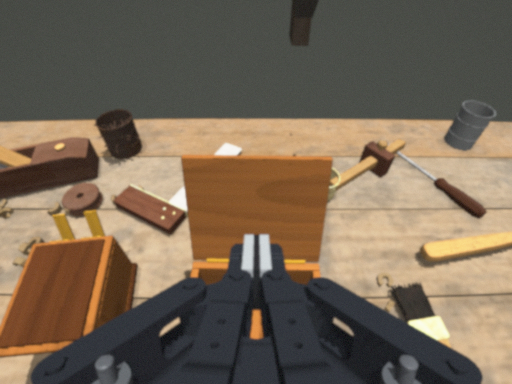

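View pics/top10z.png

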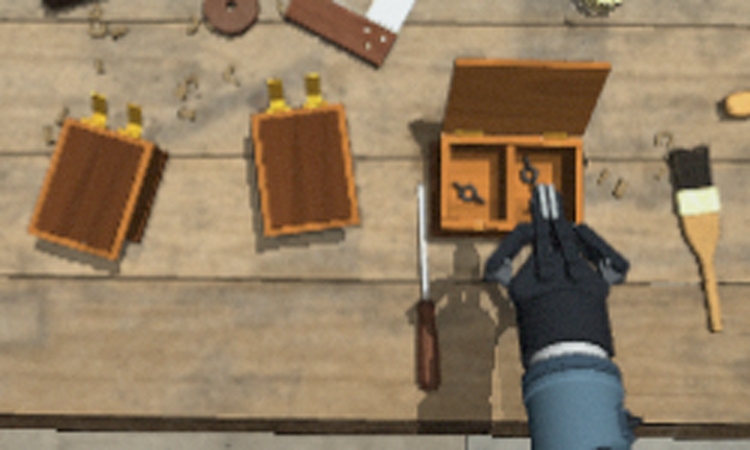

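The lid is leaning back open and the box interior shows. I'll move the hand clear, then do a last check.

Call:
{"api": "arm_command", "payload": {
  "offset": [
    [0,-0.4,-0.3],
    [0,-0.5,-0.4],
    [0,-0.5,-0.4],
    [0,-0.5,-0.4],
    [0,-0.5,-0.4],
    [0,-0.3,-0.3],
    [0,0,0],
    [0,0,0],
    [0,0,0],
    [0,0,0]
  ],
  "rotation": [
    [0,0,0],
    [0,0,0],
    [0,0,0],
    [0,0,0],
    [0,0,0],
    [0,0,0],
    [0,0,0],
    [0,0,0],
    [0,0,0],
    [0,0,0]
  ],
  "claw": [1,1,1,1,1,1,1,1,1,1]
}}

```text
t: 11.85
eef_pos: [0.4862, -0.2009, 0.3483]
eef_rot: [[0.0, -0.501, 0.865], [-1.0, 0.002, 0.001], [-0.003, -0.865, -0.501]]
force: [0.7, -0.4, -0.1]
gripper_width: 0.004
```

```bash
python3 - <<'E'
from h import *
from workcell import arm,imaging
s=arm.state();print(s["t"],s["eef_pos"],s["force"],np.abs(s["dq"]).max())
c=imaging.read_camera("top"); im=c["image"]; im0=dict(np.load("top0.npz"))["image"]
z=lambda i:cv2.resize(i[150:300,100:420],None,fx=2.4,fy=2,interpolation=cv2.INTER_CUBIC)[:300]
cv2.imwrite("pics/cmp.png",np.vstack([z(im0),z(im)]))
# lid lip edge and hinge edge at right heights (1.95 rad -> lip z .2)
w=dict(np.load("top10.npz"))
for uv,h in [((456/3+150,61/3+150),.2),((610/3+150,65/3+150),.2),((441/3+150,232/3+150),.08),((583/3+150,232/3+150),.08)]: print(onplane(w,uv[0]-.3,uv[1]-.3,h).round(4))
E
```

```text
11.85 [ 0.48619695 -0.20085169  0.34830172] [ 0.7281511  -0.41755717 -0.14453341] 0.003439269726101574
[ 0.6452 -0.129   0.2   ]
[ 0.6429 -0.2769  0.2   ]
[ 0.4902 -0.1264  0.08  ]
[ 0.4919 -0.2747  0.08  ]
```

View pics/cmp.png

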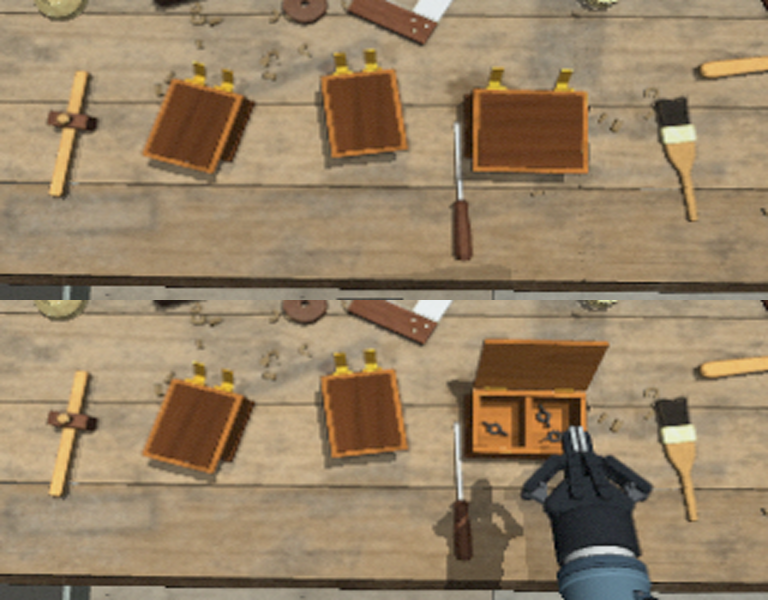

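```bash
python3 -c "
from workcell import finish_job
print(finish_job())"
```

```text
the job is handed in; nothing more can be done
None
```

The large box (the right-hand one, measured about 149 mm wide) is open. I put the closed fingertips under its front lip and pushed the lid slowly round its hinge until it was past upright. Then I drew the hand back and up, clear of everything.

Last checks before handing in, at 11.85 s:
- **Lid:** its lip edge measured at x ≈ 0.644 m, against about 0.641 m expected for fully open. It was leaning back by itself with the hand about 0.1 m above the box.
- **Box:** its front wall was still at x ≈ 0.491 m, against about 0.493 m inferred from the starting view. The difference is within the camera's 2 mm accuracy.
- **Other items:** comparing before and after top views by eye, the two small boxes were still shut. They, the screwdriver, brush and gauge looked unmoved, as did the part of the pulley wheel in view.
- **Forces:** the wrist force stayed within about 1.5 N in every reading I took. That is close to sensor noise, so I confirmed contact with the lid from the pictures instead.

No check failed or disagreed.

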